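Clear the lab bench: solvents, oxidiser and used glassware each to their tray

TASK

Clear the bench after the work-up: stand the two brown solvent bottles with blue caps in the red spill tray beside the black-capped bottle that is already there, the white oxidiser jar with the yellow cap in the yellow spill tray, and the used beaker and conical flask in the grey washing-up tub. Everything must stand upright on the floor of its tray, set down gently, not dropped or tipped over. Leave the black-capped bottle and the slim measuring cylinder standing where they are.

Things in the scene. Friction and masses are not known exactly. Their poses are not given: they have to be found in the camera images.
- solvent_large: The larger brown glass solvent bottle with a BLUE screw cap and white label with red stripe: round, 52 mm diameter, 105 mm tall with cap; straight body from 0 to 75 mm, then a shoulder; cap 32 mm diameter, the top 18 mm. About 0.2 kg. Origin: centre of its underside, z up along its axis.
- solvent_small: The smaller brown glass solvent bottle with a BLUE screw cap and white label with red stripe: round, 42 mm diameter, 85 mm tall with cap; straight body from 0 to 58 mm; cap 26 mm diameter, the top 18 mm. About 0.12 kg. Origin: centre of its underside, z up.
- oxidiser_jar: White plastic jar with a YELLOW screw cap and a label with a yellow stripe (an oxidiser): round, 58 mm diameter, 90 mm tall; straight body from 0 to 66 mm; cap 51 mm diameter, the top 17 mm. About 0.16 kg. Origin: centre of its underside, z up.
- beaker: Used clear-glass beaker with white marks, open on top: round, 50 mm diameter, 70 mm tall, the rim flared to 54 mm over the top 6 mm, with a small spout. About 0.06 kg. Origin: centre of its underside, z up.
- flask: Used clear-glass conical flask with white marks: foot 64 mm diameter (0 to 8 mm high), cone narrowing to a straight neck of 23 mm diameter from 70 to 101 mm, lip 29 mm diameter at the top, 105 mm tall. Best held by the neck. About 0.07 kg. Origin: centre of its underside, z up.
- red_tray: Red plastic spill tray for solvents, 160 mm along its x, 240 mm along its y, 40 mm high, walls and floor 4 mm thick (floor top 4 mm above the bench), open on top, fixed. Origin: centre of the underside; z up, y along the long side. One bottle already stands in it towards its +y end; there is room beside it, along the tray, for the two solvent bottles.
- yellow_tray: Yellow plastic spill tray for oxidisers, empty, 160 mm along its x, 240 mm along its y, 40 mm high, walls and floor 4 mm thick (floor top 4 mm above the bench), open on top, fixed. Origin: centre of the underside; z up, y along the long side.
- wash_tub: Grey plastic washing-up tub for used glassware, empty, 160 mm along its x, 240 mm along its y, 60 mm high, walls and floor 4 mm thick (floor top 4 mm above the bench), open on top, fixed. Origin: centre of the underside; z up, y along the long side.
- stock_bottle: Brown glass bottle with a BLACK cap that already stands loose in the red tray, about 80 mm from the tray's centre towards its +y end: 52 mm diameter, 105 mm tall. To be left alone. Origin: centre of its underside, z up.
- cylinder10: Slim clear-glass measuring cylinder with blue foot and blue collar, standing loose on the bench among the things: foot 49 mm diameter, tube 18 mm diameter, 140 mm tall. Tips easily; to be left alone. Origin: centre of its underside, z up.

How it is judged:
By the outcome, as a careful person would: the job done as asked, in the order asked, and still so for the second after the job is handed in, with the robot touching nothing.
It also fails if it takes over 134 s, if anything falls off the work surface, if the arm or the gripper's body presses on something with over 40 N, if the wrist force passes 120 N, or if a joint passes its speed limit or range.

ROBOT

A 6-joint arm with a two-finger parallel gripper is mounted at the origin on the work surface. World frame = base frame: x ahead of the robot, y to its left, z up, the work surface at z = 0. Lengths are in mm, angles in rad, forces in N, time in s.
With the tool pointing down it reaches from about 400 to 925 mm from the base axis. Payload 12.5 kg.
Tool frame: the origin (TCP) lies midway between the tips of the shut fingers; the grasp point (between the pads) lies 19 mm behind it; z points along the fingers, y is the line along which they close (so a half turn about z gives the same grasp; the last joint's range is limited). The gripper opens to 95 mm and grips with 3 to 60 N. Pads are 20 mm wide; open, the fingers measure 119 mm over their backs; the gripper's body (75 mm by 180 mm) begins 59 mm behind the grasp point.
Start: joints at [-1.273, 0.491, 1.559, -0, 1.092, -0.106], TCP at [245.597, -574.745, 186.361] pointing down, gripper open.
Joint ranges: [-3.1, 3.1], [-0.84, 2.19], [0.05, 2.79], [-1.13, 4.28], [0.06, 2.93], [-2.69, 2.69]. Speed limits (rad/s): [2.22, 2.22, 2.79, 3.14, 3.14, 3.14].

INTERFACE

Orientations are given as [roll, pitch, yaw] about the fixed x, y, z axes, in that order (R = Rz(yaw) Ry(pitch) Rx(roll)).
In Python, from cell import * gives the robot as it stands. The module is installed in compiled form; this text tells all that it offers.
- The arm moves only by the tool arm_command, never from a script. Its arguments are lists of equal length, an entry for each row: "delta_pos": the shift along the world's x, y, z in units of 250 mm (1.0 is 250 mm), a list of three; "delta_rot": the turn, a rotation vector about the world's x, y, z in units of 90 degrees (1.0 is 90 degrees), a list of three; "claw": the closure, from 0 (fully open) to 1 (shut). In form: {"delta_pos": [[tx, ty, tz], ...], "delta_rot": [[wx, wy, wz], ...], "claw": [claw, ...]}. A call has exactly 5 rows; each row is the pose to reach, as a shift and turn from the pose commanded when the call began; what a row does not reach only later rows make up. A row lasts 1/12 s, in which the tool goes at most 41.7 mm and 7.16 degrees, less where a joint would pass 70% of its speed; a pose out of reach is approached as far as the arm can. A call with a number of a shift or a turn outside -1 to 1 is refused whole. A call with a gripper value outside its range is refused whole. The fingers move at their own pace and stop on an object; the grip force is fixed at half the most. Time passes only in rows, so rows that repeat a pose let the fingers close, or fill a call up. It gives the time, the measured TCP pose, the force, the opening and the grip force at its end, in the units of the state.
- state(): the state, without advancing time (a new reading comes with each control period).
- read_camera(name): name is "side" or "top" or "wrist"; returns the picture (480x640x3 uint8, red, green, blue); there is no depth.
- calibration(name): a dict with "camera_matrix" (3x3 intrinsics, pixels), "T" (4x4, takes a point from camera to world coordinates). Camera axes: x right, y down, z forward; pixel columns grow to the right and rows downward; lengths in mm; the calibration is good to about 2 mm. A picture is of the moment at which its call begins: read the wrist's pose just before it. calibration takes no time and is no camera call; for the wrist camera it gives the pose at the moment of the call.
- job_done(): hands the job in; it is judged then, once.
The state is a dict: "t": time; "joints": joint angles; "qvel": joint speeds; "tau": joint torques, N m; "eef_pos": TCP position; "tcp_rot": TCP orientation; "ft_force": force on the tool from outside, world axes, zero at the start; "moment": the same for the moment, N m; "opening": opening from 0.0 (shut) to 1.0 (fully open); "grip_force": force on a finger pad.
Only numpy, scipy, OpenCV 4.12 (cv2) and the standard library are available. Lean on these libraries where they do the work, as an engineer would, in place of code of your own. Each camera call takes 0.05 s, during which the arm holds its last target. There are 200 camera calls.

## Working session

There is one attempt and no reset: what is moved stays moved. The work goes in short steps, Python scripts to look and compute and a tool call to move; the robot and the scene stay as the last step left them, time stands still between calls to the robot, and variables do not carry over. Pictures are saved under pics/ and viewed, at most 14 in all, crops included, and the job is handed in when it is done.

Besides the shell and the picture viewer there is one more tool, called after "Emit:" as a command line: name --argument value ..., lists and objects as JSON in quotes. arm_command: Moves the arm, as the interface text tells. Shifts and turns lie within -1 to 1; 1 stands for 250 mm of shift or 90 degrees of turn. Its arguments: {"type":"object","properties":{"delta_pos":{"type":"array"},"delta_rot":{"type":"array"},"claw":{"type":"array"}},"required":["delta_pos","delta_rot","claw"]}

```bash
mkdir -p pics
python3 - <<'E'
from cell import *
import cv2
s=state();print(s)
for n in("top","side"):
    im=read_camera(n);c=calibration(n);print(n,c["camera_matrix"],c["T"])
    cv2.imwrite(f"pics/{n}0.png",im[:,:,::-1])
E
```

```text
{'t': 0.0, 'joints': array([-1.27257931e+00,  4.91550126e-01,  1.55944759e+00,  1.46692547e-05,
        1.09170329e+00, -1.05595712e-01]), 'qvel': array([ 0.00215678, -0.00115816, -0.00030071,  0.00129749, -0.0006919 ,
        0.0011739 ]), 'tau': array([ 5.62213809e-04, -6.12648082e+01, -2.58185667e+01,  6.92627463e-02,
        4.82147781e-02, -1.39073031e-04]), 'eef_pos': array([ 245.52527432, -574.4551554 ,  185.76826819]), 'tcp_rot': array([-3.14049184e+00, -1.29757759e-04,  4.03805893e-01]), 'ft_force': array([0.24317085, 0.56718436, 0.21784413]), 'moment': array([-0.02104354,  0.04976567, -0.01386249]), 'grip_force': 0.0, 'opening': 0.9975956043739141}
top [[582.10958408   0.         325.38134144]
 [  0.         582.10958408 226.43951518]
 [  0.           0.           1.        ]] [[ 2.12141948e-02 -9.91492049e-01  1.28426926e-01  3.70456398e+02]
 [-9.99742636e-01 -2.20705975e-02 -5.24879755e-03  4.81854380e+01]
 [ 8.03860003e-03 -1.28282524e-01 -9.91705085e-01  1.03825795e+03]
 [ 0.00000000e+00  0.00000000e+00  0.00000000e+00  1.00000000e+00]]
side [[470.51732004   0.         320.2740916 ]
 [  0.         470.51732004 242.55916284]
 [  0.           0.           1.        ]] [[-6.74118651e-01 -5.39031608e-01  5.04984128e-01 -5.77215294e+01]
 [-7.38460805e-01  4.77519408e-01 -4.76078622e-01  5.65497056e+02]
 [ 1.54817027e-02 -6.93844465e-01 -7.19958454e-01  8.13307000e+02]
 [ 0.00000000e+00  0.00000000e+00  0.00000000e+00  1.00000000e+00]]
```

View pics/top0.png

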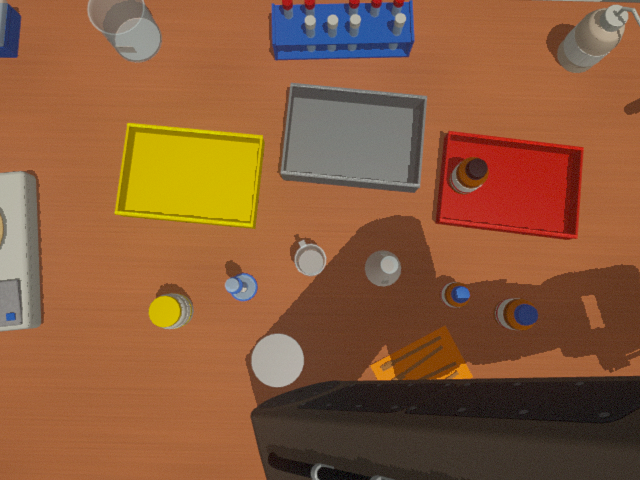

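View pics/side0.png

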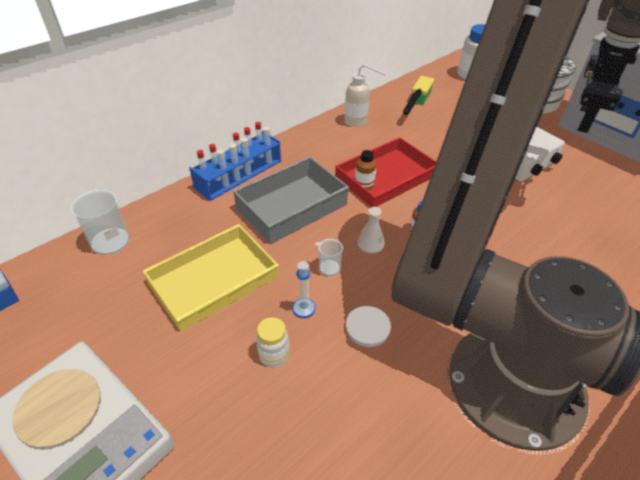

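The top view shows every object: large cap (526,315), small cap (458,294), jar cap (166,311), beaker (311,260), flask lip (389,264) and cylinder (240,287). The yellow, grey and red trays lie above them. In the side view the arm hides the two solvents; jar (272,330), beaker (330,250), flask lip (375,213) are visible.

```bash
cat > h.py <<'E'
import numpy as np, cv2
from cell import *
def ray(c,p):
    d=c["T"][:3,:3]@np.linalg.solve(c["camera_matrix"],[p[0],p[1],1.]);return c["T"][:3,3],d/np.linalg.norm(d)
def plane(c,p,z):
    o,d=ray(c,p);return o+d*(z-o[2])/d[2]
def tri(*cps):
    A=np.zeros((3,3));b=np.zeros(3)
    for c,p in cps:
        o,d=ray(c,p);M=np.eye(3)-np.outer(d,d);A+=M;b+=M@o
    X=np.linalg.solve(A,b)
    return X,[round(float(np.linalg.norm((np.eye(3)-np.outer(d,d))@(X-o))),1) for o,d in (ray(*cp) for cp in cps)]
def blobs(im,lo,hi,amin=60,box=None):
    m=cv2.inRange(cv2.cvtColor(im,cv2.COLOR_RGB2HSV),np.array(lo),np.array(hi))
    if box: k=np.zeros_like(m);x0,y0,x1,y1=box;k[y0:y1,x0:x1]=1;m*=k
    cs,_=cv2.findContours(m,cv2.RETR_EXTERNAL,cv2.CHAIN_APPROX_NONE)
    return sorted([c for c in cs if cv2.contourArea(c)>amin],key=cv2.contourArea,reverse=True)
E
python3 - <<'E'
from h import *
np.set_printoptions(precision=1,suppress=True)
T=cv2.imread("pics/top0.png")[:,:,::-1].copy();S=cv2.imread("pics/side0.png")[:,:,::-1].copy()
ct,cs=calibration("top"),calibration("side")
def quad(c,n=4):
    return cv2.boxPoints(cv2.minAreaRect(c)),cv2.approxPolyDP(cv2.convexHull(c),8,True)[:,0]
for n,lo,hi,box,h in(("yellow",(22,150,80),(35,255,255),(100,100,280,240),40),("red",(0,200,90),(4,255,255),(430,120,600,250),40),("grey",(0,0,60),(179,50,190),(275,70,435,200),60)):
    q=quad(blobs(T,lo,hi,500,box)[0])[1]
    P=np.array([plane(ct,p,h)[:2] for p in q]);print(n,q.tolist(),P.tolist(),"mean",P.mean(0))
for n,lo,hi,box in(("blue caps",(100,130,60),(125,255,255),(420,270,560,340)),("yellow cap",(22,150,80),(35,255,255),(140,280,200,340))):
    for c in blobs(T,lo,hi,40,box):
        e=cv2.fitEllipse(cv2.convexHull(c));x,y,w,h=cv2.boundingRect(c);print(n,"bbox",x,y,w,h,"ell",e)
        for z in(85,90,105):print(z,plane(ct,e[0],z))
for c in blobs(S,(22,150,80),(35,255,255),40,(240,300,300,350)): print("side ycap",cv2.boundingRect(c),cv2.fitEllipse(cv2.convexHull(c)))
a=cv2.resize(T[220:350,140:560],None,fx=1.9,fy=1.9,interpolation=cv2.INTER_CUBIC)
b=cv2.resize(S[195:375,240:400],None,fx=1.9,fy=1.9,interpolation=cv2.INTER_CUBIC)
o=np.zeros((a.shape[0]+b.shape[0],a.shape[1],3),np.uint8);o[:a.shape[0]]=a;o[a.shape[0]:,:b.shape[1]]=b
W=read_camera("wrist");o[a.shape[0]:,320:320+400]=0;w=cv2.resize(W,(440,330));o[a.shape[0]:a.shape[0]+330,340:780]=w[:min(330,b.shape[0])] 
print(o.shape);cv2.imwrite("pics/m.png",o[:,:,::-1])
E
```

```text
yellow [[127, 123], [262, 135], [254, 228], [115, 214]] [[675.983311573827, 396.86214109303455], [659.8065679228507, 158.1016171089034], [494.27184008145065, 166.08808794513303], [513.3184976724729, 407.02379888592503]] mean [585.8 282. ]
red [[449, 131], [582, 147], [576, 237], [436, 221]] [[674.8809809896271, -172.22084951609247], [651.3086204321735, -407.37739069889477], [490.9572282181738, -391.27192359997116], [513.5093853525548, -148.6686896601904]] mean [ 582.7 -279.9]
grey [[291, 83], [426, 96], [419, 187], [283, 178]] [[748.7880098805388, 108.51412307042662], [730.8727530738765, -127.92934755314003], [568.7694388074057, -115.77276828665448], [579.1283601003726, 117.32365263043899]] mean [656.9  -4.5]
blue caps bbox 515 305 22 20 ell ((525.4873046875, 314.3725891113281), (19.217445373535156, 22.43343162536621), 101.77742767333984)
85 [ 357.2 -284.8   85. ]
90 [ 357.2 -283.1   90. ]
105 [ 357.4 -277.8  105. ]
blue caps bbox 452 287 18 15 ell ((460.14349365234375, 293.7565002441406), (15.194758415222168, 17.409818649291992), 90.65113830566406)
85 [ 388.2 -178.8   85. ]
90 [ 388.1 -177.6   90. ]
105 [ 387.8 -174.1  105. ]
yellow cap bbox 149 296 32 31 ell ((164.4165496826172, 311.0083923339844), (31.04458236694336, 33.08662414550781), 59.76642608642578)
85 [350.2 300.5  85. ]
90 [350.3 299.2  90. ]
105 [350.7 295.2 105. ]
(589, 798, 3)
```

View pics/m.png

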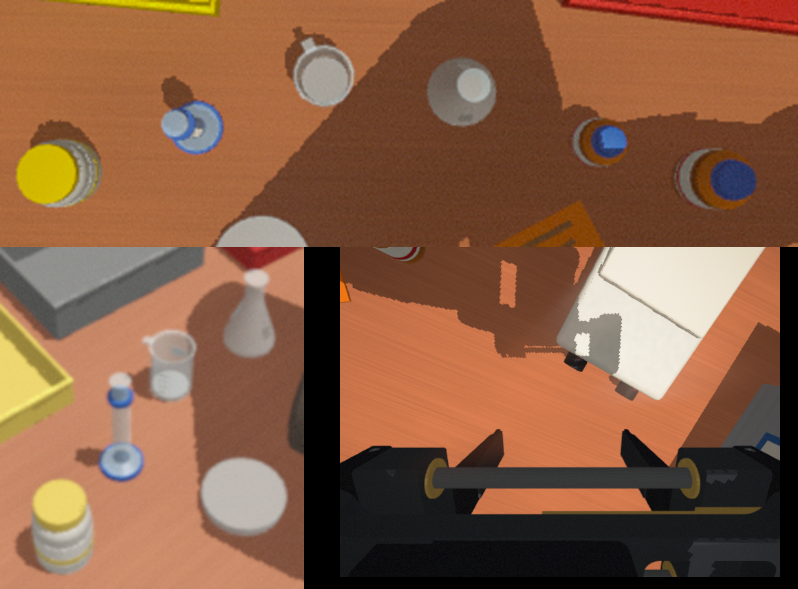

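The crops refine the points: jar cap (164,311) and beaker rim (310,259.5) in the top view, with side-view matches. The wrist camera sees ahead of the fingers, with the large bottle's edge at the top of its frame.

Run:
```python
from h import *
np.set_printoptions(precision=1,suppress=True)
ct,cs=calibration("top"),calibration("side")
for n,a,b in(("beaker rim",(310,259.5),(330.5,248.2)),("flask lip",(388.9,264.2),(375.3,210.8)),("jar cap",(164.3,311),(271.6,330.3)),("cyl top",(233.2,284.7),(303.2,266)),("cyl base",(243,287),(304.2,308.2)),("yel corner",(254,228),(277,265)),("grey corner",(283,178),(271.5,225)),("red corner",(449,131),(336,170))):
    print(n,*tri((ct,a),(cs,b)))
w=calibration("wrist");print(w["camera_matrix"],w["T"]);s=state();print(s["eef_pos"])
o,d=ray(w,(320,240));print(o,d)
```

```text
beaker rim [439.4  67.   66.5] [0.9, 0.9]
flask lip [431.3 -60.9 105.1] [1.5, 1.5]
jar cap [349.4 300.1  84.3] [1.1, 1.1]
cyl top [393.6 183.5 135.4] [0.1, 0.1]
cyl base [392.4 185.2   2.7] [1.3, 1.3]
yel corner [496.3 168.   38.1] [2.5, 2.5]
grey corner [578.4 117.7  68.1] [1.4, 1.4]
red corner [ 679.4 -179.    17.8] [2.9, 2.9]
[[332.5   0.  322.8]
 [  0.  332.5 235.3]
 [  0.    0.    1. ]] [[   0.4   -0.9   -0.2  316.7]
 [  -0.9   -0.4   -0.1 -544.7]
 [  -0.     0.3   -1.   385.5]
 [   0.     0.     0.     1. ]]
[ 245.5 -574.6  185.9]
[ 316.7 -544.7  385.5] [-0.3 -0.1 -1. ]
```

Emit:
arm_command --delta_pos '[[0.05,0.1,0.03],[0.1,0.2,0.06],[0.15,0.3,0.09],[0.2,0.4,0.11],[0.25,0.47,0.13]]' --delta_rot '[[0,0,0.07],[0,0,0.14],[0,0,0.21],[0,0,0.28],[0,0,0.345]]' --claw '[0,0,0,0,0]'

```text
t: 0.57
eef_pos: [308.4, -455.3, 219.1]
tcp_rot: [-3.141, -0.0, 0.951]
ft_force: [0.5, 0.4, 0.1]
opening: 1.0
grip_force: 0.0
```

Emit:
arm_command --delta_pos '[[0.07,0.13,0.03],[0.13,0.25,0.06],[0.19,0.36,0.09],[0.25,0.47,0.13],[0.25,0.47,0.13]]' --delta_rot '[[0,0,0.07],[0,0,0.14],[0,0,0.21],[0,0,0.28],[0,0,0.345]]' --claw '[0,0,0,0,0]'

```text
t: 0.98
eef_pos: [372.5, -336.3, 253.1]
tcp_rot: [3.14, 0.001, 1.496]
ft_force: [-0.0, -0.0, -0.1]
opening: 1.0
grip_force: 0.0
```

Run:
```python
from h import *
np.set_printoptions(precision=3,suppress=True)
s=state();print(s["t"],s["eef_pos"],s["tcp_rot"],s["qvel"])
cw=calibration("wrist");W=read_camera("wrist");cv2.imwrite("pics/w1.png",W[:,:,::-1])
print(state()["eef_pos"],cw["T"][:3,3])
for c in blobs(W,(100,130,40),(125,255,255),40): print(cv2.boundingRect(c),cv2.fitEllipse(cv2.convexHull(c)) if len(c)>5 else 0)
```

```text
0.9833 [ 372.459 -336.278  253.103] [3.14  0.001 1.496] [-0.064  0.035 -0.008 -0.02  -0.034 -1.293]
[ 371.745 -337.875  252.357] [ 378.917 -260.178  452.622]
(314, 47, 23, 25) ((324.4091796875, 59.74583435058594), (20.326772689819336, 27.967683792114258), 29.735164642333984)
(298, 165, 23, 17) ((308.5595397949219, 171.54931640625), (16.0257511138916, 25.80473518371582), 57.89978790283203)
```

View pics/w1.png

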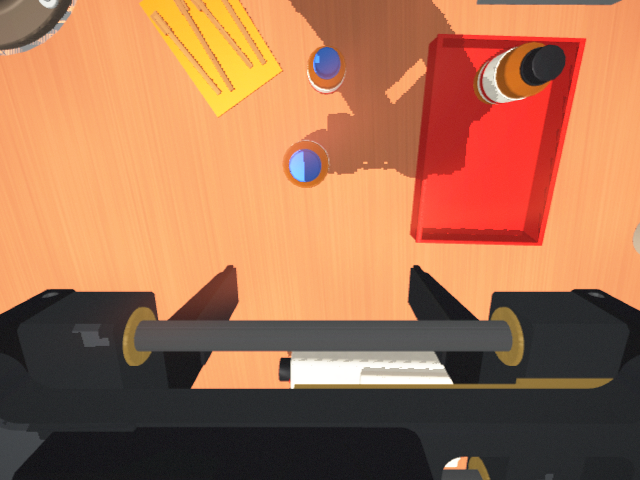

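The wrist view shows the large cap at (306,165), the small cap at (327,61), the red tray with the stock bottle at (545,62), and a flat orange card, not in the way. I'll retake it now that the arm has settled and triangulate.

Run:
```python
from h import *
np.set_printoptions(precision=1,suppress=True)
read_camera("top");cw=calibration("wrist");W=read_camera("wrist");s=state();print(s["t"],s["eef_pos"],s["tcp_rot"])
ct=calibration("top");T=cv2.imread("pics/top0.png")[:,:,::-1].copy()
def caps(im,box):
    r=[]
    for c in blobs(im,(98,90,30),(130,255,255),60,box):
        (u,v),rad=cv2.minEnclosingCircle(c);m=cv2.moments(c);r.append(((u,v),(m["m10"]/m["m00"],m["m01"]/m["m00"]),rad))
    return r
a=caps(T,(420,270,560,340));b=caps(W,(270,20,360,200));print(a,b)
for i in range(2):
  for k in(0,1): print(*tri((ct,a[i][k]),(cw,b[i][k])))
for p in sum(a,()) : 
  pass
for z,i in((105,0),(85,1)):
  for k in (0,1): print(z,k,[plane(ct,a[i][k],z),plane(cw,b[i][k],z),plane(cw,b[1-i][k],z)])
q=cv2.approxPolyDP(cv2.convexHull(blobs(W,(0,200,60),(5,255,255),3000)[0]),8,True)[:,0]
print(q.tolist(),[plane(cw,p,40)[:2].round(0).tolist() for p in q])
```

```text
1.1333 [ 370.7 -339.5  251.4] [3.1 0.  1.5]
[((525.8408813476562, 314.0), (525.5847537878788, 314.34138257575756), 11.555442810058594), ((460.34375, 294.0), (460.09873617693523, 293.91706161137444), 8.884393692016602)] [((305.5, 163.0), (305.4770487863494, 164.11391492429703), 16.101341247558594), ((327.0, 59.0), (326.4790167865707, 57.97332134292566), 15.524274826049805)]
[ 358.1 -283.    91.8] [0.3, 0.3]
[ 357.6 -284.5   86.3] [0.4, 0.4]
[ 388.6 -181.7   74.2] [0.6, 0.6]
[ 388.4 -181.    75.4] [0.3, 0.3]
105 0 [array([ 358. , -278.4,  105. ]), array([ 359.1, -282.2,  105. ]), array([ 388.3, -188.4,  105. ])]
105 1 [array([ 357.5, -278. ,  105. ]), array([ 359. , -283.3,  105. ]), array([ 387.9, -187.5,  105. ])]
85 0 [array([ 387.8, -179.1,   85. ]), array([ 388.9, -184.1,   85. ]), array([ 358. , -283.3,   85. ])]
85 1 [array([ 387.9, -178.7,   85. ]), array([ 388.4, -183.1,   85. ]), array([ 357.9, -284.5,   85. ])]
[[587, 34], [543, 242], [422, 237], [414, 212], [434, 37]] [[677.0, -172.0], [652.0, -410.0], [496.0, -391.0], [486.0, -357.0], [509.0, -162.0]]
```

Emit:
arm_command --delta_pos '[[-0.01,0.06,-0.1],[-0.024,0.12,-0.2],[-0.036,0.18,-0.3],[-0.048,0.233,-0.4],[-0.048,0.233,-0.4]]' --delta_rot '[[0,0,0],[0,0,0],[0,0,0],[0,0,0],[0,0,0]]' --claw '[0,0,0,0,0]'

```text
t: 1.55
eef_pos: [356.0, -278.9, 147.6]
tcp_rot: [-3.136, -0.005, 1.483]
ft_force: [-1.5, -1.1, -0.5]
opening: 1.0
grip_force: 0.0
```

Emit:
arm_command --delta_pos '[[0,0,-0.12],[0,0,-0.24],[0,0,-0.34],[0,0,-0.41],[0,0,-0.434]]' --delta_rot '[[0,0,0],[0,0,0],[0,0,0],[0,0,0],[0,0,0]]' --claw '[0,0,0,0,0]'

```text
t: 1.97
eef_pos: [358.2, -282.3, 41.2]
tcp_rot: [-3.14, -0.002, 1.484]
ft_force: [-0.8, 0.1, -0.4]
opening: 1.002
grip_force: 0.0
```

Emit:
arm_command --delta_pos '[[0,0,0],[0,0,0],[0,0,0],[0,0,0],[0,0,0]]' --delta_rot '[[0,0,0],[0,0,0],[0,0,0],[0,0,0],[0,0,0]]' --claw '[0.3,0.4,0.5,1,1]'

```text
t: 2.38
eef_pos: [359.0, -281.9, 43.8]
tcp_rot: [3.14, 0.001, 1.487]
ft_force: [-0.2, -0.3, -0.8]
opening: 0.709
grip_force: 0.0
```

Emit:
arm_command --delta_pos '[[0,0,0],[0,0,0],[0,0,0],[0,0,0],[0,0,0]]' --delta_rot '[[0,0,0],[0,0,0],[0,0,0],[0,0,0],[0,0,0]]' --claw '[1,1,1,1,1]'

```text
t: 2.8
eef_pos: [358.6, -281.6, 43.1]
tcp_rot: [3.141, 0.0, 1.488]
ft_force: [-2.5, -0.1, 5.7]
opening: 0.524
grip_force: 30.0
```

Emit:
arm_command --delta_pos '[[0,0,0.03],[0,0,0.1],[0,0,0.2],[0,0,0.3],[0,0,0.36]]' --delta_rot '[[0,0,0],[0,0,0],[0,0,0],[0,0,0],[0,0,0]]' --claw '[1,1,1,1,1]'

```text
t: 3.22
eef_pos: [358.9, -281.6, 135.2]
tcp_rot: [3.14, 0.001, 1.488]
ft_force: [0.3, 0.2, -1.8]
opening: 0.526
grip_force: 30.0
```

Emit:
arm_command --delta_pos '[[0.05,0,0],[0.13,0,0],[0.23,-0.01,0],[0.34,-0.01,0],[0.45,-0.02,0]]' --delta_rot '[[0,0,0],[0,0,0],[0,0,0],[0,0,0],[0,0,0]]' --claw '[1,1,1,1,1]'

```text
t: 3.63
eef_pos: [472.7, -285.8, 132.0]
tcp_rot: [-3.141, -0.001, 1.487]
ft_force: [-0.4, -0.3, -2.4]
opening: 0.527
grip_force: 30.0
```

Emit:
arm_command --delta_pos '[[0.11,0,0],[0.22,0,0],[0.32,-0.01,0],[0.4,-0.01,0],[0.444,-0.01,0]]' --delta_rot '[[0,0,0],[0,0,0],[0,0,0],[0,0,0],[0,0,0]]' --claw '[1,1,1,1,1]'

```text
t: 4.05
eef_pos: [584.5, -288.3, 131.1]
tcp_rot: [-3.141, -0.001, 1.488]
ft_force: [0.0, 0.8, -1.5]
opening: 0.528
grip_force: 30.0
```

Run:
```python
from h import *
T=read_camera("top");W=read_camera("wrist");s=state();print(s["t"],s["eef_pos"],s["tcp_rot"],s["opening"],s["grip_force"],s["ft_force"])
o=np.hstack([T[60:360,400:],cv2.resize(W,(400,300))]);cv2.imwrite("pics/a1.png",o[:,:,::-1])
```

```text
4.15 [ 583.68991007 -288.16674412  131.00366886] [-3.14054513e+00 -7.93647628e-04  1.48889133e+00] 0.5222334377558031 29.992296234704554 [-1.05875072  0.59057655 -2.10067796]
```

View pics/a1.png

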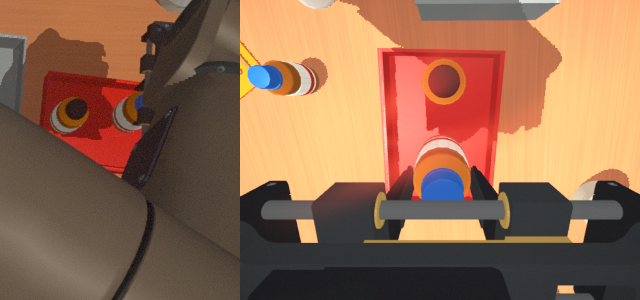

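The bottle is held and upright over the tray, the stock bottle standing beyond it. Now I lower it.

Emit:
arm_command --delta_pos '[[0,0,-0.06],[0,0,-0.14],[0,0,-0.22],[0,0,-0.28],[0,0,-0.31]]' --delta_rot '[[0,0,0],[0,0,0],[0,0,0],[0,0,0],[0,0,0]]' --claw '[1,1,1,1,1]'

```text
t: 4.57
eef_pos: [580.7, -288.2, 52.7]
tcp_rot: [-3.138, -0.002, 1.487]
ft_force: [0.5, -0.5, -2.2]
opening: 0.525
grip_force: 30.0
```

Emit:
arm_command --delta_pos '[[0,0,-0.005],[0,0,-0.01],[0,0,-0.015],[0,0,-0.02],[0,0,-0.024]]' --delta_rot '[[0,0,0],[0,0,0],[0,0,0],[0,0,0],[0,0,0]]' --claw '[1,1,1,1,1]'

```text
t: 4.98
eef_pos: [582.4, -289.2, 50.0]
tcp_rot: [3.14, 0.001, 1.488]
ft_force: [-0.5, 0.1, -1.4]
opening: 0.523
grip_force: 30.0
```

Emit:
arm_command --delta_pos '[[0,0,-0.002],[0,0,-0.004],[0,0,-0.006],[0,0,-0.008],[0,0,-0.008]]' --delta_rot '[[0,0,0],[0,0,0],[0,0,0],[0,0,0],[0,0,0]]' --claw '[1,1,1,1,1]'

```text
t: 5.4
eef_pos: [582.1, -289.0, 47.3]
tcp_rot: [3.142, -0.0, 1.488]
ft_force: [0.1, 0.1, -1.3]
opening: 0.53
grip_force: 30.0
```

Emit:
arm_command --delta_pos '[[0,0,-0.001],[0,0,-0.002],[0,0,-0.003],[0,0,-0.003],[0,0,-0.003]]' --delta_rot '[[0,0,0],[0,0,0],[0,0,0],[0,0,0],[0,0,0]]' --claw '[1,1,1,1,1]'

```text
t: 5.82
eef_pos: [582.2, -289.1, 47.2]
tcp_rot: [3.141, 0.0, 1.488]
ft_force: [-2.9, 0.8, 4.9]
opening: 0.528
grip_force: 30.0
```

Emit:
arm_command --delta_pos '[[0,0,0],[0,0,0],[0,0,0],[0,0,0],[0,0,0]]' --delta_rot '[[0,0,0],[0,0,0],[0,0,0],[0,0,0],[0,0,0]]' --claw '[0.44,0.4,0.36,0.32,0.26]'

```text
t: 6.23
eef_pos: [582.1, -289.0, 46.5]
tcp_rot: [3.142, -0.0, 1.488]
ft_force: [-0.1, 0.3, 0.4]
opening: 0.707
grip_force: 0.0
```

Emit:
arm_command --delta_pos '[[0,0,0],[0,0,0.02],[0,0,0.06],[0,0,0.14],[0,0,0.24]]' --delta_rot '[[0,0,0],[0,0,0],[0,0,0],[0,0,0],[0,0,0]]' --claw '[0.2,0.15,0.15,0.15,0.15]'

```text
t: 6.65
eef_pos: [581.6, -288.7, 106.9]
tcp_rot: [-3.14, -0.001, 1.488]
ft_force: [-0.0, -0.2, 0.3]
opening: 0.849
grip_force: 0.0
```

Emit:
arm_command --delta_pos '[[0,0,0.12],[-0.02,0.02,0.22],[-0.14,0.08,0.26],[-0.28,0.14,0.26],[-0.4,0.2,0.26]]' --delta_rot '[[0,0,0],[0,0,0],[0,0,0],[0,0,0],[0,0,0]]' --claw '[0.15,0.15,0.15,0.15,0.15]'

```text
t: 7.07
eef_pos: [480.7, -238.3, 173.1]
tcp_rot: [3.14, 0.001, 1.488]
ft_force: [-0.1, -0.8, -0.9]
opening: 0.854
grip_force: 0.0
```

Emit:
arm_command --delta_pos '[[-0.1,0.06,0],[-0.2,0.12,-0.05],[-0.3,0.18,-0.1],[-0.36,0.22,-0.16],[-0.374,0.23,-0.2]]' --delta_rot '[[0,0,0],[0,0,0],[0,0,0],[0,0,0],[0,0,0]]' --claw '[0.1,0.1,0.1,0.1,0.1]'

```text
t: 7.48
eef_pos: [386.1, -179.8, 121.9]
tcp_rot: [-3.141, -0.0, 1.488]
ft_force: [0.1, 0.1, 0.4]
opening: 0.899
grip_force: 0.0
```

Emit:
arm_command --delta_pos '[[0,0,0],[0,0,-0.1],[0,0,-0.2],[0,0,-0.3],[0,0,-0.362]]' --delta_rot '[[0,0,0],[0,0,0],[0,0,0],[0,0,0],[0,0,0]]' --claw '[0.1,0.1,0.1,0.1,0.1]'

```text
t: 7.9
eef_pos: [389.4, -182.0, 30.3]
tcp_rot: [3.141, 0.0, 1.488]
ft_force: [0.5, -0.3, 0.3]
opening: 0.897
grip_force: 0.0
```

Emit:
arm_command --delta_pos '[[0,0,0],[0,0,0],[0,0,0],[0,0,0],[0,0,0]]' --delta_rot '[[0,0,0],[0,0,0],[0,0,0],[0,0,0],[0,0,0]]' --claw '[0.2,0.3,0.4,0.5,1]'

```text
t: 8.32
eef_pos: [389.2, -181.9, 32.2]
tcp_rot: [3.14, 0.001, 1.488]
ft_force: [0.4, 0.4, -0.4]
opening: 0.608
grip_force: 0.0
```

Emit:
arm_command --delta_pos '[[0,0,0],[0,0,0],[0,0,0],[0,0,0],[0,0,0]]' --delta_rot '[[0,0,0],[0,0,0],[0,0,0],[0,0,0],[0,0,0]]' --claw '[1,1,1,1,1]'

```text
t: 8.73
eef_pos: [388.5, -181.5, 31.3]
tcp_rot: [3.142, 0.0, 1.488]
ft_force: [-0.9, 0.3, 6.2]
opening: 0.375
grip_force: 25.0
```

Emit:
arm_command --delta_pos '[[0,0,0],[0,0,0],[0,0,0],[0,0,0],[0,0,0]]' --delta_rot '[[0,0,0],[0,0,0],[0,0,0],[0,0,0],[0,0,0]]' --claw '[1,1,1,1,1]'

```text
t: 9.15
eef_pos: [388.5, -181.5, 31.3]
tcp_rot: [3.142, 0.0, 1.488]
ft_force: [-2.5, 0.1, 5.5]
opening: 0.377
grip_force: 25.0
```

Run:
```python
from h import *
W=read_camera("wrist");T=read_camera("top");cw=calibration("wrist");s=state()
print(s["eef_pos"])
for p in((388.5,-181.5,85),(388.5,-181.5,50),(388.5,-181.5,31)):
    q=np.linalg.inv(cw["T"])@[*p,1];q=cw["camera_matrix"]@q[:3];print(q[:2]/q[2])
o=np.vstack([W[150:420,100:540],]);o=np.hstack([cv2.resize(o,(480,295)),T[100:395,330:640]]);print(o.shape);cv2.imwrite("pics/a2.png",o[:,:,::-1])
```

```text
[ 388.49953109 -181.52255542   31.33390117]
[320.5666207  305.47348509]
[320.95396198 277.19258974]
[321.11293002 265.58587835]
(295, 790, 3)
```

View pics/a2.png

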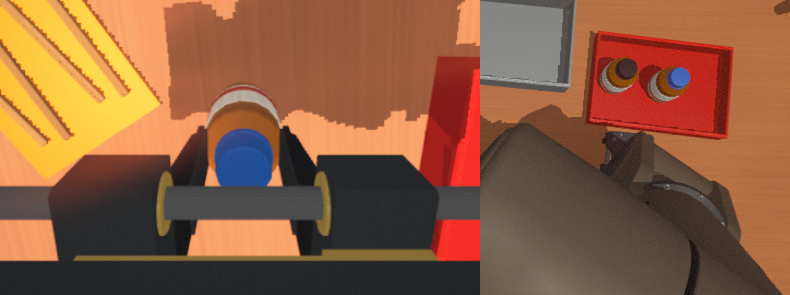

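The picture shows the small bottle upright between the pads, its axis about 5 mm to the +y side of the pad centre. The large one stands well in the tray at (670,80) in the crop.

Emit:
arm_command --delta_pos '[[0,0,0.03],[0,0,0.1],[0,0,0.2],[0,0,0.32],[0,0,0.42]]' --delta_rot '[[0,0,0],[0,0,0],[0,0,0],[0,0,0],[0,0,0]]' --claw '[1,1,1,1,1]'

```text
t: 9.67
eef_pos: [388.4, -181.3, 138.0]
tcp_rot: [3.142, -0.0, 1.488]
ft_force: [0.3, 0.3, -2.4]
opening: 0.269
grip_force: 30.0
```

Emit:
arm_command --delta_pos '[[0.01,-0.05,0],[0.03,-0.15,0],[0.07,-0.28,0],[0.12,-0.41,0],[0.18,-0.54,0]]' --delta_rot '[[0,0,0],[0,0,0],[0,0,0],[0,0,0],[0,0,0]]' --claw '[1,1,1,1,1]'

```text
t: 10.08
eef_pos: [433.5, -318.2, 135.9]
tcp_rot: [-3.141, -0.0, 1.488]
ft_force: [0.4, 0.4, -1.7]
opening: 0.265
grip_force: 30.0
```

Emit:
arm_command --delta_pos '[[0.1,-0.08,0],[0.24,-0.13,0],[0.38,-0.17,0],[0.5,-0.186,0],[0.566,-0.186,0]]' --delta_rot '[[0,0,0],[0,0,0],[0,0,0],[0,0,0],[0,0,0]]' --claw '[1,1,1,1,1]'

```text
t: 10.5
eef_pos: [577.5, -364.0, 134.9]
tcp_rot: [3.141, -0.0, 1.488]
ft_force: [-0.5, 0.5, -1.1]
opening: 0.263
grip_force: 30.0
```

Run:
```python
from h import *
W=read_camera("wrist");s=state()
print(s["t"],s["eef_pos"],s["tcp_rot"],s["opening"],s["grip_force"],s["ft_force"])
cv2.imwrite("pics/a3.png",cv2.resize(W,(480,360))[:,:,::-1])
```

```text
10.55 [ 578.82161886 -363.36404833  134.65632422] [ 3.14096421e+00 -3.77317226e-04  1.48840101e+00] 0.2630021905701682 29.9967160820961 [-2.28506285  1.92753669 -2.23420902]
```

View pics/a3.png

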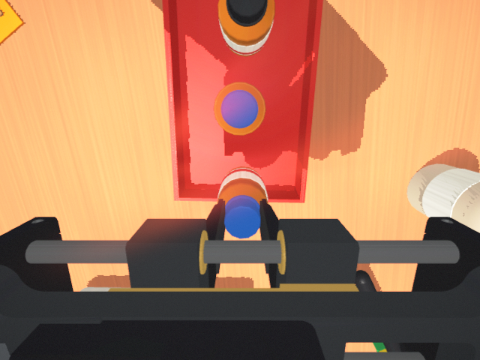

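The small bottle is still upright in the grip at (243,216), but the opening fell to 0.26, so it slipped. I'll look closer before lowering.

Run:
```python
from h import *
W=read_camera("wrist");T=read_camera("top");S=read_camera("side");cw=calibration("wrist");s=state();print(s["t"],s["eef_pos"],s["opening"])
for c in blobs(W,(98,90,30),(130,255,255),100): print(cv2.boundingRect(c))
e=s["eef_pos"]
for dz in(0,19,34,54): q=np.linalg.inv(cw["T"])@[e[0],e[1],e[2]+dz,1];q=cw["camera_matrix"]@q[:3];print(dz,q[:2]/q[2],q[2])
o=np.hstack([cv2.resize(W[190:400,230:430],None,fx=2.2,fy=2.2,interpolation=cv2.INTER_CUBIC),cv2.resize(S[60:270,330:490],None,fx=2.2,fy=2.2,interpolation=cv2.INTER_CUBIC)])
print(o.shape);cv2.imwrite("pics/a4.png",o[:,:,::-1])
```

```text
10.7 [ 574.52506584 -362.75232063  135.01064919] 0.26656685920568346
(299, 261, 49, 57)
(303, 133, 39, 39)
0 [321.13651942 265.72518303] 212.77264499047106
19 [320.92796243 277.3341664 ] 194.47498351992567
34 [320.73336611 288.16605183] 180.0294613063372
54 [320.41950651 305.63653281] 160.76876502155258
(462, 792, 3)
```

View pics/a4.png

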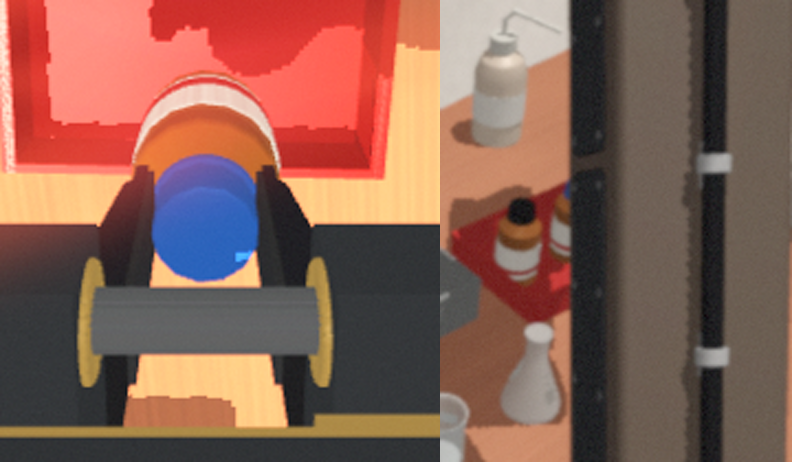

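The close-up shows the pads now hold the cap (cap top about 34 mm above the TCP), with the bottle hanging upright about 20 mm lower than at the grasp. So its underside is near TCP−51. I'll lower it slowly, watching the force.

Emit:
arm_command --delta_pos '[[0,0,-0.05],[0,0,-0.12],[0,0,-0.18],[0,0,-0.23],[0,0,-0.25]]' --delta_rot '[[0,0,0],[0,0,0],[0,0,0],[0,0,0],[0,0,0]]' --claw '[1,1,1,1,1]'

```text
t: 11.12
eef_pos: [573.6, -362.6, 71.3]
tcp_rot: [-3.139, -0.002, 1.487]
ft_force: [-0.7, -0.3, -1.0]
opening: 0.266
grip_force: 30.0
```

Emit:
arm_command --delta_pos '[[0,0,-0.004],[0,0,-0.008],[0,0,-0.012],[0,0,-0.016],[0,0,-0.02]]' --delta_rot '[[0,0,0],[0,0,0],[0,0,0],[0,0,0],[0,0,0]]' --claw '[1,1,1,1,1]'

```text
t: 11.53
eef_pos: [575.3, -363.2, 69.2]
tcp_rot: [3.141, 0.001, 1.488]
ft_force: [-0.3, 0.2, -1.6]
opening: 0.262
grip_force: 30.0
```

Run:
```python
from h import *
cw=calibration("wrist");W=read_camera("wrist");s=state();print(s["t"],s["eef_pos"],s["opening"],s["ft_force"])
for c in blobs(W,(98,90,30),(130,255,255),100): print(cv2.boundingRect(c))
```

```text
11.5833 [ 575.18121167 -363.04129917   68.83874811] 0.26646798291083407 [-0.09147351  0.08224386 -1.07791169]
(294, 113, 62, 70)
(299, 261, 49, 57)
```

Emit:
arm_command --delta_pos '[[0,0,-0.003],[0,0,-0.006],[0,0,-0.009],[0,0,-0.012],[0,0,-0.014]]' --delta_rot '[[0,0,0],[0,0,0],[0,0,0],[0,0,0],[0,0,0]]' --claw '[1,1,1,1,1]'

```text
t: 12.0
eef_pos: [575.1, -363.0, 65.0]
tcp_rot: [3.142, -0.0, 1.488]
ft_force: [0.4, -0.5, -2.7]
opening: 0.264
grip_force: 30.0
```

Emit:
arm_command --delta_pos '[[0,0,-0.003],[0,0,-0.005],[0,0,-0.007],[0,0,-0.009],[0,0,-0.01]]' --delta_rot '[[0,0,0],[0,0,0],[0,0,0],[0,0,0],[0,0,0]]' --claw '[1,1,1,1,1]'

```text
t: 12.42
eef_pos: [575.1, -363.0, 62.5]
tcp_rot: [3.142, -0.0, 1.488]
ft_force: [-0.6, -0.8, -0.5]
opening: 0.264
grip_force: 30.0
```

Emit:
arm_command --delta_pos '[[0,0,-0.002],[0,0,-0.004],[0,0,-0.006],[0,0,-0.008],[0,0,-0.008]]' --delta_rot '[[0,0,0],[0,0,0],[0,0,0],[0,0,0],[0,0,0]]' --claw '[1,1,1,1,1]'

```text
t: 12.83
eef_pos: [575.1, -363.0, 60.5]
tcp_rot: [-3.142, -0.0, 1.488]
ft_force: [0.2, 0.5, -1.4]
opening: 0.264
grip_force: 30.0
```

Emit:
arm_command --delta_pos '[[0,0,-0.002],[0,0,-0.004],[0,0,-0.006],[0,0,-0.008],[0,0,-0.008]]' --delta_rot '[[0,0,0],[0,0,0],[0,0,0],[0,0,0],[0,0,0]]' --claw '[1,1,1,1,1]'

```text
t: 13.25
eef_pos: [575.0, -363.0, 58.5]
tcp_rot: [-3.142, -0.0, 1.488]
ft_force: [-0.5, -0.1, -2.4]
opening: 0.268
grip_force: 30.0
```

Emit:
arm_command --delta_pos '[[0,0,-0.002],[0,0,-0.004],[0,0,-0.006],[0,0,-0.008],[0,0,-0.008]]' --delta_rot '[[0,0,0],[0,0,0],[0,0,0],[0,0,0],[0,0,0]]' --claw '[1,1,1,1,1]'

```text
t: 13.67
eef_pos: [575.1, -363.0, 56.5]
tcp_rot: [-3.142, -0.0, 1.488]
ft_force: [0.9, -0.3, -0.7]
opening: 0.262
grip_force: 30.0
```

Emit:
arm_command --delta_pos '[[0,0,-0.001],[0,0,-0.002],[0,0,-0.004],[0,0,-0.005],[0,0,-0.005]]' --delta_rot '[[0,0,0],[0,0,0],[0,0,0],[0,0,0],[0,0,0]]' --claw '[1,1,1,1,1]'

```text
t: 14.08
eef_pos: [575.1, -363.0, 55.3]
tcp_rot: [-3.142, -0.0, 1.488]
ft_force: [0.2, -0.5, -1.4]
opening: 0.266
grip_force: 30.0
```

Emit:
arm_command --delta_pos '[[0,0,-0.001],[0,0,-0.002],[0,0,-0.004],[0,0,-0.005],[0,0,-0.005]]' --delta_rot '[[0,0,0],[0,0,0],[0,0,0],[0,0,0],[0,0,0]]' --claw '[1,1,1,1,1]'

```text
t: 14.5
eef_pos: [575.1, -363.0, 54.0]
tcp_rot: [3.142, -0.0, 1.488]
ft_force: [0.1, 0.2, -2.0]
opening: 0.267
grip_force: 30.0
```

Emit:
arm_command --delta_pos '[[0,0,-0.001],[0,0,-0.002],[0,0,-0.004],[0,0,-0.005],[0,0,-0.005]]' --delta_rot '[[0,0,0],[0,0,0],[0,0,0],[0,0,0],[0,0,0]]' --claw '[1,1,1,1,1]'

```text
t: 14.92
eef_pos: [575.1, -363.0, 52.8]
tcp_rot: [-3.142, -0.0, 1.488]
ft_force: [-0.5, 0.3, -1.5]
opening: 0.268
grip_force: 30.0
```

Emit:
arm_command --delta_pos '[[0,0,-0.001],[0,0,-0.002],[0,0,-0.004],[0,0,-0.005],[0,0,-0.005]]' --delta_rot '[[0,0,0],[0,0,0],[0,0,0],[0,0,0],[0,0,0]]' --claw '[1,1,1,1,1]'

```text
t: 15.33
eef_pos: [575.1, -363.0, 51.5]
tcp_rot: [3.142, -0.0, 1.488]
ft_force: [0.3, 0.2, -1.3]
opening: 0.262
grip_force: 30.0
```

Emit:
arm_command --delta_pos '[[0,0,-0.001],[0,0,-0.002],[0,0,-0.004],[0,0,-0.005],[0,0,-0.005]]' --delta_rot '[[0,0,0],[0,0,0],[0,0,0],[0,0,0],[0,0,0]]' --claw '[1,1,1,1,1]'

```text
t: 15.75
eef_pos: [575.1, -363.0, 50.3]
tcp_rot: [3.142, -0.0, 1.488]
ft_force: [0.6, 0.9, -1.8]
opening: 0.266
grip_force: 30.0
```

Emit:
arm_command --delta_pos '[[0,0,-0.001],[0,0,-0.002],[0,0,-0.004],[0,0,-0.005],[0,0,-0.005]]' --delta_rot '[[0,0,0],[0,0,0],[0,0,0],[0,0,0],[0,0,0]]' --claw '[1,1,1,1,1]'

```text
t: 16.17
eef_pos: [575.1, -362.9, 49.0]
tcp_rot: [-3.142, -0.0, 1.488]
ft_force: [-0.3, 0.3, -1.7]
opening: 0.265
grip_force: 30.0
```

Emit:
arm_command --delta_pos '[[0,0,-0.001],[0,0,-0.002],[0,0,-0.004],[0,0,-0.005],[0,0,-0.005]]' --delta_rot '[[0,0,0],[0,0,0],[0,0,0],[0,0,0],[0,0,0]]' --claw '[1,1,1,1,1]'

```text
t: 16.58
eef_pos: [575.2, -363.1, 48.1]
tcp_rot: [3.141, 0.0, 1.488]
ft_force: [0.4, -0.0, 1.3]
opening: 0.265
grip_force: 30.0
```

Emit:
arm_command --delta_pos '[[0,0,-0.001],[0,0,-0.002],[0,0,-0.004],[0,0,-0.005],[0,0,-0.005]]' --delta_rot '[[0,0,0],[0,0,0],[0,0,0],[0,0,0],[0,0,0]]' --claw '[1,1,1,1,1]'

```text
t: 17.0
eef_pos: [575.6, -363.3, 48.0]
tcp_rot: [3.14, 0.001, 1.488]
ft_force: [-1.0, 1.9, 11.6]
opening: 0.266
grip_force: 30.0
```

Run:
```python
from h import *
W=read_camera("wrist");T=read_camera("top");ct=calibration("top")
for c in blobs(W,(98,90,30),(130,255,255),100): print(cv2.boundingRect(c))
for c in blobs(T,(98,90,30),(130,255,255),30,(440,120,640,260)): print("top",cv2.boundingRect(c))
for X in((575,-361,89),(575,-361,100),(582,-287,109)):
    q=np.linalg.inv(ct["T"])@[*X,1];q=ct["camera_matrix"]@q[:3];print(q[:2]/q[2])
o=np.hstack([cv2.resize(W[190:400,230:430],None,fx=2,fy=2,interpolation=cv2.INTER_CUBIC),cv2.resize(T[120:260,440:600],None,fx=2.4,fy=3,interpolation=cv2.INTER_CUBIC)])
cv2.imwrite("pics/a5.png",o[:,:,::-1])
```

```text
(288, 108, 73, 81)
(299, 261, 49, 57)
[568.95045207 183.22298673]
[571.77507602 181.87470333]
[528.78285455 175.52222213]
```

View pics/a5.png

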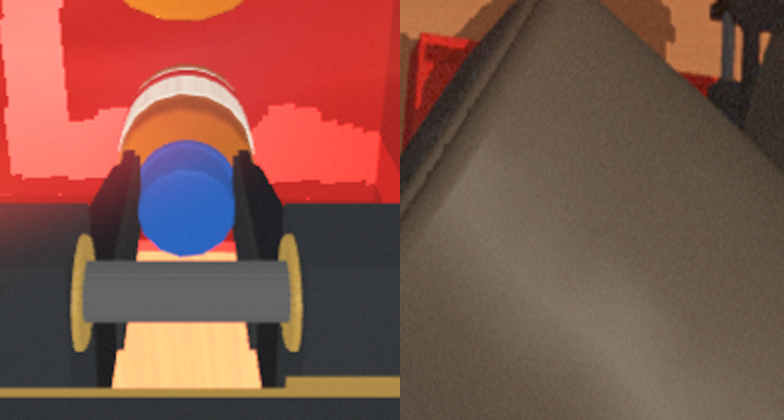

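The bottle touches the tray floor at TCP 48 with 12 N, upright. I back off slightly and release.

Emit:
arm_command --delta_pos '[[0,0,0.002],[0,0,0.004],[0,0,0.004],[0,0,0.004],[0,0,0.004]]' --delta_rot '[[0,0,0],[0,0,0],[0,0,0],[0,0,0],[0,0,0]]' --claw '[1,1,1,0.72,0.68]'

```text
t: 17.52
eef_pos: [575.0, -362.9, 47.4]
tcp_rot: [-3.142, -0.0, 1.488]
ft_force: [-0.8, -0.3, -0.7]
opening: 0.299
grip_force: 0.0
```

Emit:
arm_command --delta_pos '[[0,0,0.004],[0,0,0.004],[0,0,0.004],[0,0,0.004],[0,0,0.004]]' --delta_rot '[[0,0,0],[0,0,0],[0,0,0],[0,0,0],[0,0,0]]' --claw '[0.6,0.5,0.4,0.3,0.25]'

```text
t: 17.93
eef_pos: [575.0, -363.0, 48.5]
tcp_rot: [-3.142, -0.0, 1.488]
ft_force: [-0.9, -0.3, 0.1]
opening: 0.613
grip_force: 0.0
```

Emit:
arm_command --delta_pos '[[0,0,0.01],[0,0,0.06],[0,0,0.15],[0,0,0.28],[0,0,0.42]]' --delta_rot '[[0,0,0],[0,0,0],[0,0,0],[0,0,0],[0,0,0]]' --claw '[0.2,0.2,0.15,0.1,0.1]'

```text
t: 18.35
eef_pos: [574.6, -362.6, 154.9]
tcp_rot: [-3.14, -0.001, 1.488]
ft_force: [-0.2, -0.8, -0.3]
opening: 0.887
grip_force: 0.0
```

Emit:
arm_command --delta_pos '[[-0.02,0.05,0.08],[-0.06,0.16,0.16],[-0.11,0.29,0.24],[-0.17,0.44,0.3],[-0.22,0.58,0.3]]' --delta_rot '[[0,0,0],[0,0,0],[0,0,0],[0,0,0],[0,0,0]]' --claw '[0,0,0,0,0]'

```text
t: 18.77
eef_pos: [520.0, -217.2, 232.4]
tcp_rot: [3.137, 0.002, 1.487]
ft_force: [0.4, 0.8, -0.1]
opening: 0.999
grip_force: 0.0
```

Emit:
arm_command --delta_pos '[[-0.05,0.14,0],[-0.1,0.28,0],[-0.15,0.42,0],[-0.2,0.56,0],[-0.25,0.7,0]]' --delta_rot '[[0,0,0],[0,0,0],[0,0,0],[0,0,0],[0,0,0]]' --claw '[0,0,0,0,0]'

```text
t: 19.18
eef_pos: [456.7, -41.6, 229.7]
tcp_rot: [3.14, 0.0, 1.487]
ft_force: [1.7, 0.4, -0.6]
opening: 1.003
grip_force: 0.0
```

Emit:
arm_command --delta_pos '[[-0.05,0.14,0],[-0.1,0.28,0],[-0.15,0.42,0],[-0.2,0.55,0],[-0.25,0.68,0]]' --delta_rot '[[0,0,0],[0,0,0],[0,0,0],[0,0,0],[0,0,0]]' --claw '[0,0,0,0,0]'

```text
t: 19.6
eef_pos: [394.2, 128.5, 229.7]
tcp_rot: [3.14, -0.0, 1.488]
ft_force: [0.7, 1.0, 0.1]
opening: 0.999
grip_force: 0.0
```

Emit:
arm_command --delta_pos '[[-0.05,0.13,0],[-0.1,0.25,0],[-0.14,0.36,0],[-0.18,0.44,0],[-0.18,0.44,0]]' --delta_rot '[[0,0,0],[0,0,0],[0,0,0],[0,0,0],[0,0,0]]' --claw '[0,0,0,0,0]'

```text
t: 20.02
eef_pos: [348.6, 239.5, 229.6]
tcp_rot: [3.141, -0.001, 1.491]
ft_force: [0.5, 0.8, 0.5]
opening: 0.998
grip_force: 0.0
```

Run:
```python
from h import *
np.set_printoptions(precision=1,suppress=True)
T=read_camera("top");read_camera("top");cw=calibration("wrist");W=read_camera("wrist");ct=calibration("top");s=state();print(s["t"],s["eef_pos"],s["tcp_rot"],s["opening"])
for c in blobs(W,(20,120,80),(36,255,255),150):
    if len(c)>5:
        e=cv2.fitEllipse(c);print(cv2.boundingRect(c),e[:2],plane(cw,e[0],90))
        r=cv2.minEnclosingCircle(c);print(r,plane(cw,r[0],90),tri((cw,r[0]),(ct,(164.3,311))))
for c in blobs(T,(98,90,30),(130,255,255),30,(440,120,640,260)): r=cv2.minEnclosingCircle(c);print("top",r,plane(ct,r[0],109),plane(ct,r[0],89))
o=np.hstack([cv2.resize(W,(400,300)),T[60:360,240:640]]);cv2.imwrite("pics/a6.png",o[:,:,::-1])
```

```text
20.1667 [350.2 236.9 229.2] [ 3.1 -0.   1.5] 0.9995029718269853
(438, 34, 188, 221) ((525.8895263671875, 138.85824584960938), (176.50857543945312, 267.2048034667969)) [555.8 300.1  90. ]
((535.5, 144.0), 141.8107147216797) [565.7 294.5  90. ] (array([375.5, 270.6, 356.7]), [45.0, 45.0])
(293, 131, 51, 52) ((318.0813903808594, 156.3033447265625), (49.75804138183594, 51.34579086303711)) [351.5 300.1  90. ]
((318.296875, 156.328125), 26.099227905273438) [351.7 300.1  90. ] (array([351. , 300. ,  87.6]), [0.7, 0.7])
(295, 379, 317, 10) ((491.840576171875, 383.7967529296875), (8.225553512573242, 335.103515625)) [538.4  15.7  90. ]
((453.0, 383.0), 158.0507354736328) [491.4  20.7  90. ] (array([372.3, 237.7, 347.2]), [17.7, 17.7])
(491, 307, 33, 59) ((506.8244934082031, 336.2326354980469), (29.73541831970215, 56.05072021484375)) [552.1  80.2  90. ]
((507.16802978515625, 336.172119140625), 29.626482009887695) [552.4  80.2  90. ] (array([378.5, 246. , 348.7]), [27.1, 27.1])
(123, 307, 27, 59) ((137.8487548828125, 337.1100769042969), (27.914369583129883, 55.05219268798828)) [126.2 114.1  90. ]
((137.8020477294922, 336.2918395996094), 29.749561309814453) [126.4 115.1  90. ] (array([331.2, 251.1, 349.6]), [31.5, 31.5])
(469, 457, 21, 23) ((478.24737548828125, 467.0067443847656), (12.151850700378418, 26.559062957763672)) [ 527.8 -113.9   90. ]
((480.5, 468.0), 13.901538848876953) [ 530.8 -115.9   90. ] (array([372. , 231.6, 367.7]), [16.7, 16.7])
top ((527.85595703125, 177.33050537109375), 11.459415435791016) [ 579.  -285.4  109. ] [ 583.4 -292.6   89. ]
top ((568.0, 184.5), 9.708344459533691) [ 568.5 -350.8  109. ] [ 572.8 -359.3   89. ]
```

View pics/a6.png

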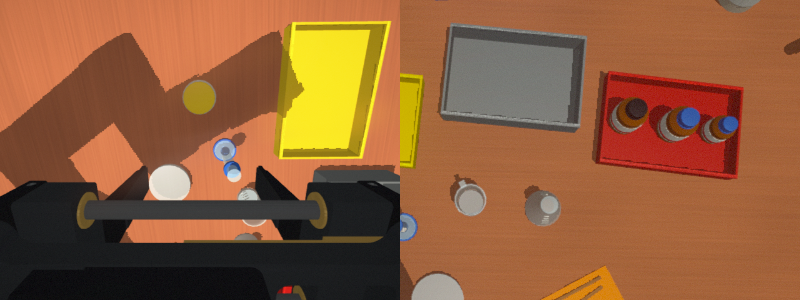

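Both solvents stand upright in the red tray at (680,125) and (722,130), beside the black-capped one. The jar measures (351,300) with its top at about 88 mm.

Emit:
arm_command --delta_pos '[[0,0.08,-0.06],[0.005,0.16,-0.16],[0.005,0.252,-0.26],[0.005,0.252,-0.36],[0.005,0.252,-0.434]]' --delta_rot '[[0,0,0],[0,0,0],[0,0,0],[0,0,0],[0,0,0]]' --claw '[0,0,0,0,0]'

```text
t: 20.58
eef_pos: [351.6, 299.6, 118.6]
tcp_rot: [-3.141, 0.001, 1.487]
ft_force: [0.6, -0.2, 0.2]
opening: 1.001
grip_force: 0.0
```

Emit:
arm_command --delta_pos '[[0,0,-0.04],[0,0,-0.14],[0,0,-0.24],[0,0,-0.33],[0,0,-0.392]]' --delta_rot '[[0,0,0],[0,0,0],[0,0,0],[0,0,0],[0,0,0]]' --claw '[0,0,0,0,0]'

```text
t: 21.0
eef_pos: [351.9, 298.8, 20.7]
tcp_rot: [-3.141, 0.001, 1.486]
ft_force: [-0.2, -0.1, -0.1]
opening: 1.0
grip_force: 0.0
```

Emit:
arm_command --delta_pos '[[0,0,0],[0,0,0],[0,0,0],[0,0,0],[0,0,0]]' --delta_rot '[[0,0,0],[0,0,0],[0,0,0],[0,0,0],[0,0,0]]' --claw '[0.2,0.3,0.4,1,1]'

```text
t: 21.42
eef_pos: [351.9, 300.2, 23.1]
tcp_rot: [3.14, -0.001, 1.487]
ft_force: [0.3, 0.7, -0.7]
opening: 0.709
grip_force: 0.0
```

Emit:
arm_command --delta_pos '[[0,0,0],[0,0,0],[0,0,0],[0,0,0],[0,0,0]]' --delta_rot '[[0,0,0],[0,0,0],[0,0,0],[0,0,0],[0,0,0]]' --claw '[1,1,1,1,1]'

```text
t: 21.83
eef_pos: [351.4, 300.2, 22.7]
tcp_rot: [3.141, -0.0, 1.488]
ft_force: [-3.0, 0.6, 8.6]
opening: 0.6
grip_force: 30.0
```

Emit:
arm_command --delta_pos '[[0,0,0.02],[0,0,0.08],[0,0,0.18],[0,0,0.28],[0,0,0.34]]' --delta_rot '[[0,0,0],[0,0,0],[0,0,0],[0,0,0],[0,0,0]]' --claw '[1,1,1,1,1]'

```text
t: 22.25
eef_pos: [351.6, 300.2, 109.4]
tcp_rot: [3.14, -0.001, 1.488]
ft_force: [0.2, 0.3, -1.3]
opening: 0.6
grip_force: 30.0
```

Emit:
arm_command --delta_pos '[[0.05,0,0],[0.14,0,0],[0.24,-0.01,0],[0.35,-0.02,0],[0.47,-0.03,0]]' --delta_rot '[[0,0,0],[0,0,0],[0,0,0],[0,0,0],[0,0,0]]' --claw '[1,1,1,1,1]'

```text
t: 22.67
eef_pos: [470.1, 292.1, 106.3]
tcp_rot: [-3.141, 0.001, 1.488]
ft_force: [-0.1, 1.3, -0.8]
opening: 0.599
grip_force: 30.0
```

Emit:
arm_command --delta_pos '[[0.12,-0.01,0],[0.24,-0.02,0],[0.34,-0.03,0],[0.42,-0.03,0],[0.468,-0.03,0]]' --delta_rot '[[0,0,0],[0,0,0],[0,0,0],[0,0,0],[0,0,0]]' --claw '[1,1,1,1,1]'

```text
t: 23.08
eef_pos: [588.3, 284.1, 105.5]
tcp_rot: [-3.141, 0.0, 1.487]
ft_force: [-0.2, 0.4, -1.9]
opening: 0.599
grip_force: 30.0
```

Emit:
arm_command --delta_pos '[[0,0,-0.04],[0,0,-0.11],[0,0,-0.19],[0,0,-0.26],[0,0,-0.296]]' --delta_rot '[[0,0,0],[0,0,0],[0,0,0],[0,0,0],[0,0,0]]' --claw '[1,1,1,1,1]'

```text
t: 23.5
eef_pos: [584.0, 284.3, 29.5]
tcp_rot: [-3.138, 0.002, 1.488]
ft_force: [-0.1, 0.2, -1.6]
opening: 0.603
grip_force: 30.0
```

Emit:
arm_command --delta_pos '[[0,0,-0.005],[0,0,-0.01],[0,0,-0.014],[0,0,-0.018],[0,0,-0.02]]' --delta_rot '[[0,0,0],[0,0,0],[0,0,0],[0,0,0],[0,0,0]]' --claw '[1,1,1,1,1]'

```text
t: 23.92
eef_pos: [586.1, 285.2, 28.8]
tcp_rot: [3.14, -0.001, 1.488]
ft_force: [-0.2, 0.5, -1.5]
opening: 0.601
grip_force: 30.0
```

Emit:
arm_command --delta_pos '[[0,0,-0.001],[0,0,-0.003],[0,0,-0.005],[0,0,-0.007],[0,0,-0.008]]' --delta_rot '[[0,0,0],[0,0,0],[0,0,0],[0,0,0],[0,0,0]]' --claw '[1,1,1,1,1]'

```text
t: 24.33
eef_pos: [586.0, 285.1, 26.8]
tcp_rot: [3.141, -0.0, 1.488]
ft_force: [-2.8, -0.9, 7.0]
opening: 0.601
grip_force: 30.0
```

Emit:
arm_command --delta_pos '[[0,0,0],[0,0,0],[0,0,0],[0,0,0],[0,0,0]]' --delta_rot '[[0,0,0],[0,0,0],[0,0,0],[0,0,0],[0,0,0]]' --claw '[0.37,0.33,0.28,0.22,0.15]'

```text
t: 24.75
eef_pos: [585.9, 285.0, 26.1]
tcp_rot: [3.141, 0.0, 1.488]
ft_force: [0.4, 0.6, -0.2]
opening: 0.802
grip_force: 0.0
```

Emit:
arm_command --delta_pos '[[0,0,0],[0,0,0.03],[0,0,0.1],[0,0,0.2],[0,0,0.32]]' --delta_rot '[[0,0,0],[0,0,0],[0,0,0],[0,0,0],[0,0,0]]' --claw '[0.12,0.12,0.12,0.12,0.12]'

```text
t: 25.17
eef_pos: [585.2, 284.7, 106.3]
tcp_rot: [-3.14, 0.001, 1.488]
ft_force: [0.1, 0.2, 0.4]
opening: 0.879
grip_force: 0.0
```

Emit:
arm_command --delta_pos '[[0,-0.02,0.12],[-0.02,-0.08,0.26],[-0.06,-0.18,0.38],[-0.12,-0.3,0.48],[-0.2,-0.42,0.5]]' --delta_rot '[[0,0,0],[0,0,0],[0,0,0],[0,0,0],[0,0,0]]' --claw '[0.1,0.1,0.1,0.1,0.1]'

```text
t: 25.58
eef_pos: [536.9, 179.5, 235.6]
tcp_rot: [3.135, -0.002, 1.488]
ft_force: [-0.3, 0.3, 0.6]
opening: 0.898
grip_force: 0.0
```

Emit:
arm_command --delta_pos '[[-0.05,-0.13,0],[-0.11,-0.28,0],[-0.16,-0.4,0],[-0.22,-0.54,0],[-0.28,-0.68,0]]' --delta_rot '[[0,0,0],[0,0,0],[0,0,0],[0,0,0],[0,0,0]]' --claw '[0.1,0.1,0.1,0.1,0.1]'

```text
t: 26.0
eef_pos: [464.8, 8.8, 231.8]
tcp_rot: [3.141, 0.0, 1.488]
ft_force: [1.4, -0.4, 0.6]
opening: 0.902
grip_force: 0.0
```

Emit:
arm_command --delta_pos '[[-0.05,-0.1,0],[-0.1,-0.2,0],[-0.12,-0.26,0],[-0.124,-0.28,0],[-0.124,-0.28,0]]' --delta_rot '[[0,0,0],[0,0,0],[0,0,0],[0,0,0],[0,0,0]]' --claw '[0.1,0.1,0.1,0.1,0.1]'

```text
t: 26.42
eef_pos: [434.8, -60.8, 231.7]
tcp_rot: [3.141, 0.0, 1.486]
ft_force: [-0.3, -0.7, 0.6]
opening: 0.899
grip_force: 0.0
```

Run:
```python
from h import *
np.set_printoptions(precision=1,suppress=True)
read_camera("top");cw=calibration("wrist");W=read_camera("wrist");S=read_camera("side");s=state();print(s["t"],s["eef_pos"])
iv=np.linalg.inv(cw["T"])
for X in((439.4,67,70),(431.3,-60.9,105)):
    q=cw["camera_matrix"]@(iv@[*X,1])[:3];print(q[:2]/q[2])
o=np.hstack([cv2.resize(W[60:330,180:460],None,fx=1.8,fy=1.8,interpolation=cv2.INTER_CUBIC),cv2.resize(S[150:420,140:290],None,fx=1.8,fy=1.8)]);print(o.shape);cv2.imwrite("pics/a7.png",o[:,:,::-1])
```

```text
26.5667 [435.2 -59.3 231.2]
[315.2  89.6]
[318.  221.8]
(486, 774, 3)
```

View pics/a7.png

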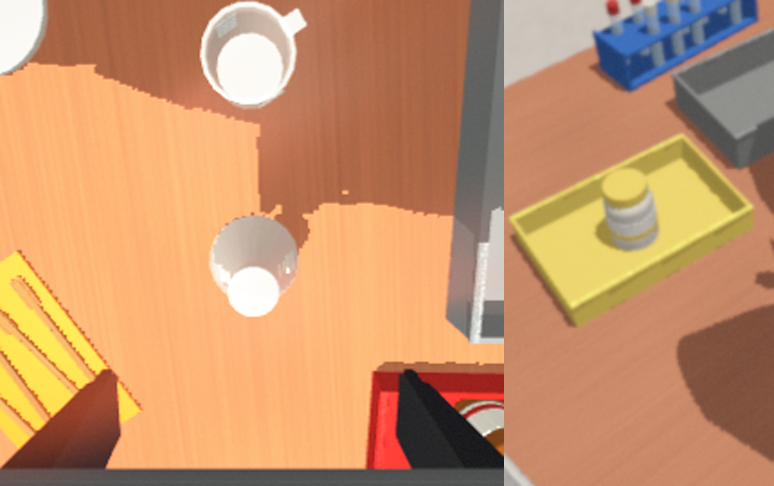

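The picture shows the beaker rim at (248,52) in the crop, spout to the upper right, and the flask lip at (253,292). That puts them at (441,67) and (433,−61), matching the earlier two-view fix. The jar stands upright in the yellow tray.

Emit:
arm_command --delta_pos '[[0,0.1,-0.04],[0.01,0.22,-0.12],[0.02,0.34,-0.22],[0.024,0.45,-0.32],[0.024,0.51,-0.42]]' --delta_rot '[[0,0,0],[0,0,0],[0,0,0],[0,0,0],[0,0,0]]' --claw '[0.1,0.1,0.1,0.1,0.1]'

```text
t: 26.98
eef_pos: [440.8, 70.7, 125.2]
tcp_rot: [3.141, -0.0, 1.49]
ft_force: [0.6, -0.7, -0.2]
opening: 0.898
grip_force: 0.0
```

Emit:
arm_command --delta_pos '[[0,0,-0.02],[0,0,-0.12],[0,0,-0.24],[0,0,-0.35],[0,0,-0.42]]' --delta_rot '[[0,0,0],[0,0,0],[0,0,0],[0,0,0],[0,0,0]]' --claw '[0.1,0.1,0.1,0.1,0.1]'

```text
t: 27.4
eef_pos: [440.7, 67.7, 19.6]
tcp_rot: [-3.141, 0.0, 1.489]
ft_force: [-0.4, 0.8, 0.3]
opening: 0.903
grip_force: 0.0
```

Emit:
arm_command --delta_pos '[[0,0,0],[0,0,0],[0,0,0],[0,0,0],[0,0,0]]' --delta_rot '[[0,0,0],[0,0,0],[0,0,0],[0,0,0],[0,0,0]]' --claw '[0.2,0.28,0.36,0.44,0.5]'

```text
t: 27.82
eef_pos: [441.5, 67.5, 22.3]
tcp_rot: [3.139, -0.0, 1.488]
ft_force: [-0.3, 0.0, -0.4]
opening: 0.603
grip_force: 0.0
```

Emit:
arm_command --delta_pos '[[0,0,0],[0,0,0],[0,0,0],[0,0,0],[0,0,0]]' --delta_rot '[[0,0,0],[0,0,0],[0,0,0],[0,0,0],[0,0,0]]' --claw '[0.6,1,1,1,1]'

```text
t: 28.23
eef_pos: [441.2, 67.5, 22.0]
tcp_rot: [3.14, -0.0, 1.488]
ft_force: [-1.7, 1.0, 9.1]
opening: 0.537
grip_force: 30.0
```

Emit:
arm_command --delta_pos '[[0,0,0.02],[0,0,0.08],[0,0,0.18],[0,0,0.28],[0,0,0.36]]' --delta_rot '[[0,0,0],[0,0,0],[0,0,0],[0,0,0],[0,0,0]]' --claw '[1,1,1,1,1]'

```text
t: 28.65
eef_pos: [440.8, 67.5, 113.1]
tcp_rot: [3.141, -0.0, 1.488]
ft_force: [-0.1, -0.3, -0.9]
opening: 0.538
grip_force: 30.0
```

Emit:
arm_command --delta_pos '[[0.05,0,0],[0.13,-0.01,0],[0.22,-0.02,0],[0.33,-0.03,0],[0.44,-0.035,0]]' --delta_rot '[[0,0,0],[0,0,0],[0,0,0],[0,0,0],[0,0,0]]' --claw '[1,1,1,1,1]'

```text
t: 29.07
eef_pos: [551.8, 58.5, 111.9]
tcp_rot: [3.141, 0.0, 1.488]
ft_force: [0.1, -0.6, -1.2]
opening: 0.54
grip_force: 30.0
```

Emit:
arm_command --delta_pos '[[0.11,-0.01,0],[0.22,-0.02,0],[0.32,-0.03,0],[0.4,-0.035,0],[0.44,-0.035,0]]' --delta_rot '[[0,0,0],[0,0,0],[0,0,0],[0,0,0],[0,0,0]]' --claw '[1,1,1,1,1]'

```text
t: 29.48
eef_pos: [662.7, 49.6, 111.3]
tcp_rot: [3.141, -0.0, 1.487]
ft_force: [0.3, -0.2, -1.0]
opening: 0.541
grip_force: 30.0
```

Emit:
arm_command --delta_pos '[[0,0,-0.03],[0,0,-0.1],[0,0,-0.18],[0,0,-0.26],[0,0,-0.312]]' --delta_rot '[[0,0,0],[0,0,0],[0,0,0],[0,0,0],[0,0,0]]' --claw '[1,1,1,1,1]'

```text
t: 29.9
eef_pos: [659.1, 50.1, 31.2]
tcp_rot: [-3.139, 0.0, 1.488]
ft_force: [-0.1, 0.4, -0.8]
opening: 0.542
grip_force: 30.0
```

Emit:
arm_command --delta_pos '[[0,0,-0.005],[0,0,-0.01],[0,0,-0.014],[0,0,-0.018],[0,0,-0.02]]' --delta_rot '[[0,0,0],[0,0,0],[0,0,0],[0,0,0],[0,0,0]]' --claw '[1,1,1,1,1]'

```text
t: 30.32
eef_pos: [661.2, 50.0, 29.0]
tcp_rot: [3.14, -0.0, 1.488]
ft_force: [0.0, 0.4, -0.4]
opening: 0.54
grip_force: 30.0
```

Emit:
arm_command --delta_pos '[[0,0,-0.001],[0,0,-0.003],[0,0,-0.005],[0,0,-0.007],[0,0,-0.008]]' --delta_rot '[[0,0,0],[0,0,0],[0,0,0],[0,0,0],[0,0,0]]' --claw '[1,1,1,1,1]'

```text
t: 30.73
eef_pos: [660.9, 50.0, 26.2]
tcp_rot: [3.141, 0.0, 1.488]
ft_force: [-1.3, 0.0, 3.5]
opening: 0.54
grip_force: 30.0
```

Emit:
arm_command --delta_pos '[[0,0,0],[0,0,0],[0,0,0],[0,0,0],[0,0,0]]' --delta_rot '[[0,0,0],[0,0,0],[0,0,0],[0,0,0],[0,0,0]]' --claw '[0.43,0.39,0.34,0.28,0.2]'

```text
t: 31.15
eef_pos: [660.9, 50.0, 26.1]
tcp_rot: [3.141, 0.0, 1.488]
ft_force: [0.8, 0.4, -0.3]
opening: 0.74
grip_force: 0.0
```

Emit:
arm_command --delta_pos '[[0,0,0],[0,0,0.03],[0,0,0.1],[0,0,0.2],[0,0,0.32]]' --delta_rot '[[0,0,0],[0,0,0],[0,0,0],[0,0,0],[0,0,0]]' --claw '[0.2,0.2,0.2,0.2,0.2]'

```text
t: 31.57
eef_pos: [660.1, 50.0, 106.3]
tcp_rot: [-3.139, 0.0, 1.488]
ft_force: [-0.6, 0.1, -0.2]
opening: 0.801
grip_force: 0.0
```

Emit:
arm_command --delta_pos '[[0,0,0.12],[-0.06,-0.03,0.2],[-0.16,-0.08,0.28],[-0.29,-0.14,0.28],[-0.42,-0.2,0.28]]' --delta_rot '[[0,0,0],[0,0,0],[0,0,0],[0,0,0],[0,0,0]]' --claw '[0.2,0.2,0.2,0.2,0.2]'

```text
t: 31.98
eef_pos: [555.0, -0.3, 177.6]
tcp_rot: [3.139, 0.0, 1.488]
ft_force: [0.1, -0.2, 0.3]
opening: 0.801
grip_force: 0.0
```

Emit:
arm_command --delta_pos '[[-0.13,-0.07,0],[-0.26,-0.13,0],[-0.38,-0.19,0],[-0.47,-0.23,0],[-0.493,-0.244,0]]' --delta_rot '[[0,0,0],[0,0,0],[0,0,0],[0,0,0],[0,0,0]]' --claw '[0.2,0.2,0.2,0.2,0.2]'

```text
t: 32.4
eef_pos: [429.6, -61.6, 176.8]
tcp_rot: [-3.141, 0.0, 1.487]
ft_force: [0.1, 0.1, -0.1]
opening: 0.804
grip_force: 0.0
```

Run:
```python
from h import *
cw=calibration("wrist");W=read_camera("wrist");T=read_camera("top");s=state();print(s["t"],s["eef_pos"],s["opening"])
iv=np.linalg.inv(cw["T"])
q=cw["camera_matrix"]@(iv@[432.7,-61,105,1])[:3];print(q[:2]/q[2])
o=np.hstack([cv2.resize(W[120:390,180:460],None,fx=1.5,fy=1.5,interpolation=cv2.INTER_CUBIC),cv2.resize(T[70:205,270:440],None,fx=2,fy=3)]);print(o.shape);cv2.imwrite("pics/a8.png",o[:,:,::-1])
```

```text
32.5 [432.3322418  -61.49907409 176.97591103] 0.8018416404378813
[325.04827877 234.42468105]
(405, 760, 3)
```

View pics/a8.png

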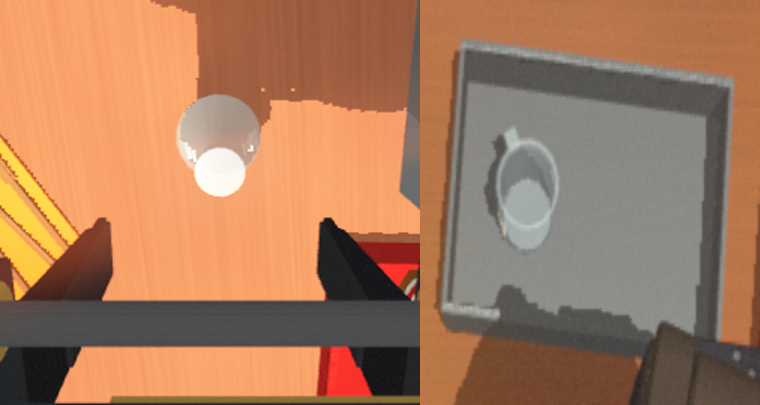

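The beaker stands upright in the tub (left half, (525,200) in the crop), and the flask lip at (220,172) is centred between the fingers.

Emit:
arm_command --delta_pos '[[0.004,0,-0.08],[0.004,0,-0.18],[0.004,0,-0.28],[0.004,0,-0.38],[0.004,0,-0.432]]' --delta_rot '[[0,0,0],[0,0,0],[0,0,0],[0,0,0],[0,0,0]]' --claw '[0.2,0.2,0.2,0.2,0.2]'

```text
t: 32.92
eef_pos: [434.2, -60.4, 65.9]
tcp_rot: [-3.14, -0.0, 1.488]
ft_force: [0.3, 0.1, 0.1]
opening: 0.799
grip_force: 0.0
```

Emit:
arm_command --delta_pos '[[0,0,0],[0,0,0],[0,0,0],[0,0,0],[0,0,0]]' --delta_rot '[[0,0,0],[0,0,0],[0,0,0],[0,0,0],[0,0,0]]' --claw '[0.35,0.45,0.55,0.62,0.68]'

```text
t: 33.33
eef_pos: [434.3, -61.1, 69.0]
tcp_rot: [3.14, 0.0, 1.488]
ft_force: [-0.1, -0.5, 0.1]
opening: 0.507
grip_force: 0.0
```

Emit:
arm_command --delta_pos '[[0,0,0],[0,0,0],[0,0,0],[0,0,0],[0,0,0]]' --delta_rot '[[0,0,0],[0,0,0],[0,0,0],[0,0,0],[0,0,0]]' --claw '[0.72,0.8,1,1,1]'

```text
t: 33.75
eef_pos: [433.6, -61.0, 68.3]
tcp_rot: [3.141, 0.0, 1.488]
ft_force: [-1.2, 0.4, 5.0]
opening: 0.277
grip_force: 30.0
```

Emit:
arm_command --delta_pos '[[0,0,0],[0,0,0],[0,0,0],[0,0,0],[0,0,0]]' --delta_rot '[[0,0,0],[0,0,0],[0,0,0],[0,0,0],[0,0,0]]' --claw '[1,1,1,1,1]'

```text
t: 34.17
eef_pos: [433.6, -61.0, 68.3]
tcp_rot: [3.141, 0.0, 1.488]
ft_force: [-1.5, 0.7, 4.8]
opening: 0.282
grip_force: 30.0
```

Emit:
arm_command --delta_pos '[[0,0,0.02],[0,0,0.08],[0,0,0.18],[0,0,0.28],[0,0,0.36]]' --delta_rot '[[0,0,0],[0,0,0],[0,0,0],[0,0,0],[0,0,0]]' --claw '[1,1,1,1,1]'

```text
t: 34.58
eef_pos: [433.6, -61.0, 159.8]
tcp_rot: [3.141, 0.0, 1.488]
ft_force: [0.6, -0.5, -0.8]
opening: 0.279
grip_force: 30.0
```

Emit:
arm_command --delta_pos '[[0.05,0,0],[0.13,0,0],[0.22,0.01,0],[0.33,0.01,0],[0.44,0.012,0]]' --delta_rot '[[0,0,0],[0,0,0],[0,0,0],[0,0,0],[0,0,0]]' --claw '[1,1,1,1,1]'

```text
t: 35.0
eef_pos: [544.6, -57.9, 158.4]
tcp_rot: [3.141, 0.0, 1.488]
ft_force: [-0.1, -1.2, -0.5]
opening: 0.279
grip_force: 30.0
```

Emit:
arm_command --delta_pos '[[0.11,0,0],[0.22,0,0],[0.32,0.01,0],[0.4,0.012,0],[0.438,0.012,0]]' --delta_rot '[[0,0,0],[0,0,0],[0,0,0],[0,0,0],[0,0,0]]' --claw '[1,1,1,1,1]'

```text
t: 35.42
eef_pos: [655.0, -54.8, 157.7]
tcp_rot: [3.141, -0.0, 1.488]
ft_force: [-0.2, -0.3, -1.4]
opening: 0.278
grip_force: 30.0
```

Emit:
arm_command --delta_pos '[[0,0,-0.03],[0,0,-0.1],[0,0,-0.18],[0,0,-0.26],[0,0,-0.312]]' --delta_rot '[[0,0,0],[0,0,0],[0,0,0],[0,0,0],[0,0,0]]' --claw '[1,1,1,1,1]'

```text
t: 35.83
eef_pos: [651.3, -54.8, 77.9]
tcp_rot: [-3.139, -0.0, 1.488]
ft_force: [-0.8, 0.0, -0.8]
opening: 0.281
grip_force: 30.0
```

Emit:
arm_command --delta_pos '[[0,0,-0.005],[0,0,-0.01],[0,0,-0.014],[0,0,-0.018],[0,0,-0.02]]' --delta_rot '[[0,0,0],[0,0,0],[0,0,0],[0,0,0],[0,0,0]]' --claw '[1,1,1,1,1]'

```text
t: 36.25
eef_pos: [653.4, -55.1, 76.0]
tcp_rot: [3.14, 0.0, 1.488]
ft_force: [0.3, 0.4, -0.9]
opening: 0.276
grip_force: 30.0
```

Emit:
arm_command --delta_pos '[[0,0,-0.001],[0,0,-0.003],[0,0,-0.005],[0,0,-0.007],[0,0,-0.008]]' --delta_rot '[[0,0,0],[0,0,0],[0,0,0],[0,0,0],[0,0,0]]' --claw '[1,1,1,1,1]'

```text
t: 36.67
eef_pos: [653.1, -55.0, 73.1]
tcp_rot: [3.142, 0.0, 1.488]
ft_force: [-0.4, -0.4, -0.5]
opening: 0.278
grip_force: 30.0
```

Emit:
arm_command --delta_pos '[[0,0,-0.001],[0,0,-0.002],[0,0,-0.003],[0,0,-0.003],[0,0,-0.003]]' --delta_rot '[[0,0,0],[0,0,0],[0,0,0],[0,0,0],[0,0,0]]' --claw '[1,1,1,1,1]'

```text
t: 37.08
eef_pos: [653.1, -55.0, 72.5]
tcp_rot: [3.141, -0.0, 1.488]
ft_force: [-0.6, -0.2, 2.2]
opening: 0.28
grip_force: 30.0
```

Emit:
arm_command --delta_pos '[[0,0,-0.001],[0,0,-0.002],[0,0,-0.002],[0,0,-0.002],[0,0,-0.002]]' --delta_rot '[[0,0,0],[0,0,0],[0,0,0],[0,0,0],[0,0,0]]' --claw '[1,1,1,1,1]'

```text
t: 37.5
eef_pos: [653.2, -55.0, 72.4]
tcp_rot: [3.141, 0.0, 1.488]
ft_force: [-2.3, 0.4, 5.6]
opening: 0.279
grip_force: 30.0
```

Contact is made, so I release and withdraw.

Emit:
arm_command --delta_pos '[[0,0,0],[0,0,0],[0,0,0],[0,0,0],[0,0,0]]' --delta_rot '[[0,0,0],[0,0,0],[0,0,0],[0,0,0],[0,0,0]]' --claw '[0.7,0.65,0.6,0.5,0.4]'

```text
t: 37.92
eef_pos: [653.1, -55.0, 71.7]
tcp_rot: [-3.142, -0.0, 1.488]
ft_force: [0.2, -0.6, 0.3]
opening: 0.487
grip_force: 0.0
```

Emit:
arm_command --delta_pos '[[0,0,0],[0,0,0.03],[0,0,0.1],[0,0,0.2],[0,0,0.32]]' --delta_rot '[[0,0,0],[0,0,0],[0,0,0],[0,0,0],[0,0,0]]' --claw '[0.35,0.3,0.3,0.3,0.3]'

```text
t: 38.33
eef_pos: [652.4, -54.9, 152.0]
tcp_rot: [-3.139, -0.0, 1.488]
ft_force: [1.0, 0.5, 1.0]
opening: 0.698
grip_force: 0.0
```

Emit:
arm_command --delta_pos '[[0,0,0.1],[-0.08,-0.03,0.2],[-0.2,-0.08,0.24],[-0.33,-0.12,0.24],[-0.46,-0.16,0.24]]' --delta_rot '[[0,0,0],[0,0,0],[0,0,0],[0,0,0],[0,0,0]]' --claw '[0.3,0.3,0.3,0.3,0.3]'

```text
t: 38.75
eef_pos: [537.0, -95.2, 213.0]
tcp_rot: [3.14, 0.0, 1.488]
ft_force: [-0.5, -0.4, -0.5]
opening: 0.698
grip_force: 0.0
```

Emit:
arm_command --delta_pos '[[-0.1,-0.05,0],[-0.2,-0.1,0],[-0.28,-0.15,0],[-0.34,-0.18,0],[-0.36,-0.2,0]]' --delta_rot '[[0,0,0],[0,0,0],[0,0,0],[0,0,0],[0,0,0]]' --claw '[0.3,0.3,0.3,0.3,0.3]'

```text
t: 39.17
eef_pos: [446.5, -145.5, 212.6]
tcp_rot: [3.141, 0.0, 1.487]
ft_force: [0.9, -0.2, 0.5]
opening: 0.697
grip_force: 0.0
```

Emit:
arm_command --delta_pos '[[0,0,0],[0,0,0],[0,0,0],[0,0,0],[0,0,0]]' --delta_rot '[[0,0,0],[0,0,0],[0,0,0],[0,0,0],[0,0,0]]' --claw '[0.3,0.3,0.3,0.3,0.3]'

```text
t: 39.58
eef_pos: [448.6, -144.6, 211.7]
tcp_rot: [-3.141, -0.0, 1.488]
ft_force: [0.0, 0.2, 1.0]
opening: 0.701
grip_force: 0.0
```

Run:
```python
from h import *
T=read_camera("top");S=read_camera("side");s=state();print(s["t"],s["eef_pos"])
o=np.hstack([T[60:340,80:600],S[120:400,140:420]]);print(o.shape);cv2.imwrite("pics/a9.png",o[:,:,::-1])
```

```text
39.6833 [ 448.37417614 -144.68607672  211.65769432]
(280, 800, 3)
```

View pics/a9.png

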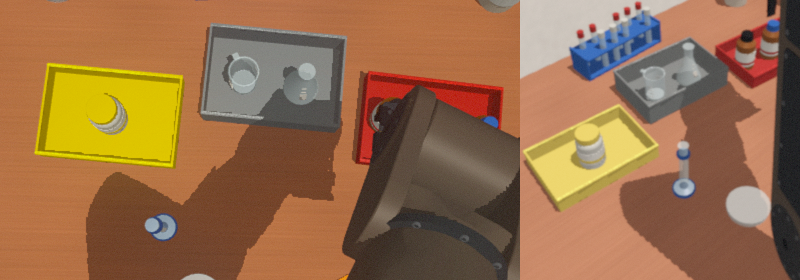

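The jar (106,110), beaker (243,73) and flask (302,80) stand upright in their trays. The side view shows the red-tray bottles standing, and the cylinder is untouched. The arm is clear, so I hand in.

```bash
python3 -c "
from cell import *
print(job_done())"
```

```text
the job is handed in; nothing more can be done
None
```

The job is handed in: both solvent bottles are in the red tray, the jar in the yellow tray, and the beaker and flask in the grey tub, all upright in the last pictures that show them. The small solvent bottle slipped in the grip to its cap when lifted, but it was lowered slowly and set down gently.

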